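Set the run-out stand and lay a camshaft on it

TASK

Get the camshaft ready for its run-out check: push the sliding V-rest of the stand along its rail until the two V-rests stand as far apart as the camshaft's two end bearing journals, then lift the camshaft off the rubber mat and lay it in the two Vs, either way round, so that each V sits wholly under an end journal. Set the ground shaft down gently, do not drop it, let go, and leave the tappets, the bearing cap and the spanner lying where they are.

Things in the scene. Friction and masses are not known exactly. Their poses are not given: they have to be found in the camera images.
- stand: Run-out stand, fixed to the bench, left or right, turned up to 0.3 rad. A dark steel rail, 70 mm wide (x), 355 mm long (its y, from -185 to +170 mm), top 22 mm above the bench; feet 96 mm wide. Origin on the bench under the rail's centreline; y along the rail, x away from the robot. It carries a fixed V-rest at y = -100 mm and a sliding one.
- fixed_v (a point): Where the middle of a journal lies (on its axis) when seated in the middle of the fixed V: 85 mm above the bench; axes as the stand's. Each V-rest is a V-plate 58 mm wide (x), 12 mm thick (y), tips 87 mm above the bench, mouth 44 mm wide, 45 degree flanks, on a grey block 76 (x) x 36 (y) mm whose top is 38 mm above the bench.
- gauge (a point): Centre of the dial gauge, 150 mm above the bench, swung away behind the fixed end of the rail: 56 mm in diameter, on an arm from a 12 mm column, 172 mm high, that stands on the rail at the stand's x = 0, y = -168 mm. Keep clear.
- rest (a joint): The sliding V-rest along the rail, m, 0 to 0.150, growing towards the stand's +y, away from the fixed V. Distance between the V-plates, centre to centre = 0.095 + this value. Rubs with about 4 N (and 10 N s/m of drag) all the way and stays where it is left; no detents. It starts nearer to the fixed V than the camshaft needs.
- rest_v (a point): The same seating point in the sliding V, moving with it: 85 mm above the bench; axes as the stand's.
- rest_grip (a point): Centre of the top of the sliding rest's upright black knob, 20 mm in diameter, 44 to 76 mm above the bench, on a lug (16 mm wide along y, top at 38 mm) at the stand's x = -62 mm, the side nearest the robot, level with the sliding V along y. It does not turn. Push it along the rail with shut fingers, or pinch it.
- cam: Steel camshaft, about 0.7 kg, lying on the mat, axis 17 mm above the bench. Origin on the axis midway between the end journals, near its centre of mass (5 mm); x along the axis, within 0.5 rad of the robot's x. Shaft 22 mm in diameter, free to grip 41 mm either side of the origin; cam lobes 14 mm wide at x = -72, -48, 48, 72 mm, reaching 19 mm from the axis, stop it rolling.
- journal_a (a point): Middle of the end bearing journal at the drive end (cam x = +100 mm), on the axis. The journal is 28 mm in diameter, 26 mm long; beyond it a dark drive end 24 mm in diameter reaches x = +125 mm.
- journal_b (a point): Middle of the other end journal (cam x = -100 mm), on the axis: also 28 mm in diameter, 26 mm long; the shaft ends with it at x = -113 mm.
- mat: Black rubber mat 300 (x) x 220 (y) x 3 mm, fixed on the bench; origin under its centre.
- tappet1: Bucket tappet, a plain steel cylinder 30 mm in diameter, 26 mm high, standing on the mat; origin under its centre. Leave alone.
- tappet2: A second bucket tappet, the same. Leave alone.
- bearing_cap: Aluminium bearing cap, a small bridge 18 x 58 x 26 mm on the mat (bolt heads to 31 mm); origin under its centre. Leave alone.
- spanner: Steel spanner 190 mm long lying behind the stand; leave alone.

How it is judged:
By the outcome, as a careful person would: the job done as asked, in the order asked, and still so for the second after the job is handed in, with the robot touching nothing.
It also fails if it takes over 54 s, if anything falls off the work surface, if the arm or the gripper's body presses on something with over 40 N, if the wrist force passes 120 N, or if a joint passes its speed limit or range.

ROBOT

A 6-joint arm with a two-finger parallel gripper is mounted at the origin on the work surface. World frame = base frame: x ahead of the robot, y to its left, z up, the work surface at z = 0. Lengths are in m, angles in rad, forces in N, time in s.
With the tool pointing down it reaches from about 0.375 to 0.9 m from the base axis. Payload 3.1 kg.
Tool frame: the origin (TCP) lies at the very end of the fingers, on their centre line; the grasp point (between the pads) lies 19 mm behind it (manip.tcp_to_grasp is the distance from the TCP to the grasp point, in m); z points along the fingers, y is the line along which they close (so a half turn about z gives the same grasp; the last joint's range is limited). The gripper opens to 85 mm and grips with 20 to 120 N. Pads are 22 mm wide; open, the fingers measure 114 mm over their backs; the gripper's body (76 mm by 85 mm) begins 54 mm behind the grasp point. The pads swing forward as they close: fully open they stand 13 mm farther back than shut.
Start: joints at [0.978, 0.527, 1.433, -0, 1.181, -0.178], TCP at [0.252, 0.572, 0.231] pointing down, gripper open.
Joint ranges: [-3.08, 3.08], [-0.75, 2.2], [0.22, 2.44], [-1.43, 4.57], [0, 2.65], [-2.85, 2.85]. Speed limits (rad/s): [2.79, 2.79, 3.14, 3.14, 3.14, 3.14].

INTERFACE

Orientations are given as a unit quaternion [x, y, z, w].
In Python, from station import manip gives the robot as it stands. The module is installed in compiled form; this text tells all that it offers.
- The arm moves only by the tool step_arm, never from a script. Its argument "commands" is one flat list of numbers, 6 for each row, row after row: the shift along the tool's x, y, z in m, then the turn, a rotation vector about the tool's x, y, z in degrees. A call has exactly 10 rows; each row is the pose to reach, as a shift and turn from the pose commanded when the call began, along the tool's axes at that moment; what a row does not reach only later rows make up. A row lasts 1/10 s, in which the tool goes at most 50 mm and 8.59 degrees, less where a joint would pass 70% of its speed; a pose out of reach is approached as far as the arm can. A call with a gripper value outside its range is refused whole. "jaw" is the opening in per cent of the stroke, from 0 (shut) to 100 (fully open), set as the call begins (left out, the last holds). The fingers move at their own pace and stop on an object; "grip_force" is the grip in N (left out, the last holds). Time passes only in rows, so rows that repeat a pose let the fingers close, or fill a call up. It gives the time, the measured TCP pose, the force, the opening and the grip force at its end, in the units of the state.
- manip.sense(): the state, without advancing time (a new reading comes with each control period).
- manip.snapshot(name): name is "scene" or "top"; returns a dict with "pixels" (420x560x3 uint8, blue, green, red), "fx", "fy", "cx", "cy" (pixels), "k1" (the pictures are not rectified: a ray, as slopes to the right and down, at radius r is drawn at 1 + k1 r^2 times it, then the intrinsics apply), "R" (3x3) and "t" (3): a world point X has camera coordinates R X + t. Camera axes: x right, y down, z forward; pixel columns grow to the right and rows downward; lengths in m; the calibration is good to about 2 mm. A picture is of the moment at which its call begins. There is no depth.
- manip.sign_off(): hands the job in; it is judged then, once.
The state is a dict: "t": time; "q": joint angles; "qd": joint speeds; "tau": joint torques, N m; "tcp_pos": TCP position; "tool_rot": TCP orientation; "force": force on the tool from outside, world axes, zero at the start; "ft_torque": the same for the moment, N m; "finger_gap": opening from 0.0 (shut) to 1.0 (fully open); "gripper_force": force on a finger pad.
Only numpy, scipy, OpenCV 4.12 (cv2) and the standard library are available. Lean on these libraries where they do the work, as an engineer would, in place of code of your own. Each camera call takes 0.05 s, during which the arm holds its last target. There are 200 camera calls.

## Working session

There is one attempt and no reset: what is moved stays moved. The work goes in short steps, Python scripts to look and compute and a tool call to move; the robot and the scene stay as the last step left them, time stands still between calls to the robot, and variables do not carry over. Pictures are saved under pics/ and viewed, at most 10 in all, crops included, and the job is handed in when it is done.

Besides the shell and the picture viewer there is one more tool, called after "Emit:" as a command line: name --argument value ..., lists and objects as JSON in quotes. step_arm: Moves the arm, as the interface text tells. Its arguments: {"type":"object","properties":{"commands":{"type":"array","items":{"type":"number"}},"jaw":{"type":"number"},"grip_force":{"type":"number"}},"required":["commands"]}

```bash
mkdir -p pics; cat > h.py <<'E'
import numpy as np, cv2, json
from station import manip
from scipy.spatial.transform import Rotation as Rot
def snap(n,f):
    s=manip.snapshot(n); cv2.imwrite('pics/'+f+'.png',s['pixels']); np.savez('pics/'+f+'.npz',**s); return s
def load(f): return dict(np.load('pics/'+f+'.npz'))
def ray(s,u,v):
    d=np.array([(u-s['cx'])/s['fx'],(v-s['cy'])/s['fy']],float); x=d.copy()
    for _ in range(20): x=d/(1+s['k1']*(x@x))
    R=np.array(s['R']);t=np.array(s['t']); return -R.T@t, R.T@np.array([x[0],x[1],1])
def onz(s,u,v,z):
    c,d=ray(s,u,v); return c+d*(z-c[2])/d[2]
def proj(s,X):
    p=np.array(s['R'])@np.array(X,float)+s['t']; x=p[:2]/p[2]; x=x*(1+s['k1']*(x@x)); return np.array([x[0]*s['fx']+s['cx'],x[1]*s['fy']+s['cy']])
E
python3 - <<'E'
from h import *
for n in('scene','top'):
    s=snap(n,n+'0'); print(n,s['fx'],s['cx'],s['cy'],s['k1'],-np.array(s['R']).T@s['t'],np.array(s['R']).round(3).tolist())
print(manip.sense(),manip.tcp_to_grasp)
E
```

```text
scene 491.6651098190627 273.70369645458027 212.1194367391061 -0.030199989764679313 [1.02627588 0.48528813 0.89923776] [[-0.715, 0.698, -0.02], [0.535, 0.529, -0.659], [-0.45, -0.482, -0.752]]
top 448.65906845756365 277.07562866335854 210.360584180809 0.0010004688539851057 [ 0.46711656 -0.05529878  1.30571048] [[0.011, -1.0, -0.009], [-0.997, -0.01, -0.07], [0.07, 0.01, -0.998]]
{'t': 0.1, 'q': array([ 9.77497505e-01,  5.28402251e-01,  1.43380424e+00, -2.00180483e-05,
        1.18139337e+00, -1.78507304e-01]), 'qd': array([-0.00076521, -0.00160807, -0.00332364, -0.00084394, -0.00029052,
        0.00059565]), 'tau': array([-5.50888853e-04, -4.43300700e+01, -1.78585911e+01, -2.69622333e-04,
        3.89867680e-03,  2.77020501e-05]), 'tcp_pos': array([0.25148226, 0.57145262, 0.23040406]), 'tool_rot': array([ 2.05908337e-01,  9.78570769e-01, -9.33283561e-04, -3.69178011e-04]), 'force': array([0.02164626, 0.36142173, 0.95474913]), 'ft_torque': array([-0.0152646 , -0.01605598,  0.00715164]), 'gripper_force': 0.0, 'finger_gap': 0.9979780498812701} 0.0187
```

View pics/scene0.png

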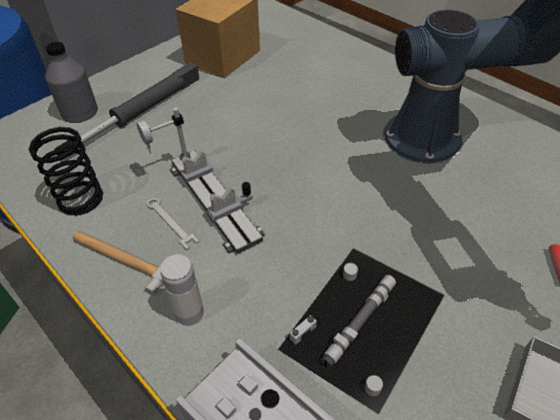

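View pics/top0.png

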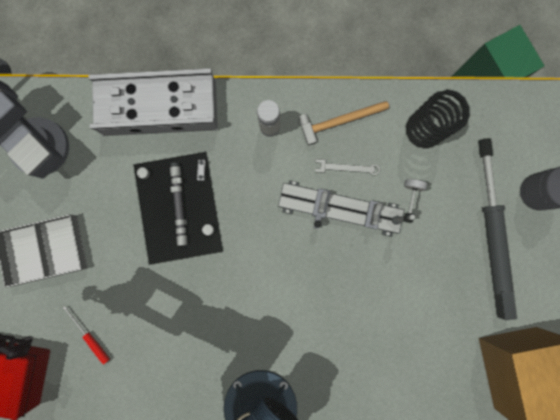

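The scene view shows the stand at about (215,200), with the knob at (246,188), and the camshaft on the mat from (390,280) to (327,362). In the top view the camshaft runs (176,165) to (181,245), and the V-rests are at about (322,205) and (375,215).

```bash
python3 - <<'E'
from h import *
a=load('top0')['pixels']
c1=cv2.resize(a[140:270,125:235],None,fx=4.4,fy=4.4,interpolation=cv2.INTER_CUBIC)[:560]
c2=cv2.resize(a[165:245,270:440],None,fx=4.5,fy=4.5,interpolation=cv2.INTER_CUBIC)
cv2.imwrite('pics/c1.png',c1);cv2.imwrite('pics/c2.png',c2)
E
```

```text
(no output)
```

View pics/c1.png

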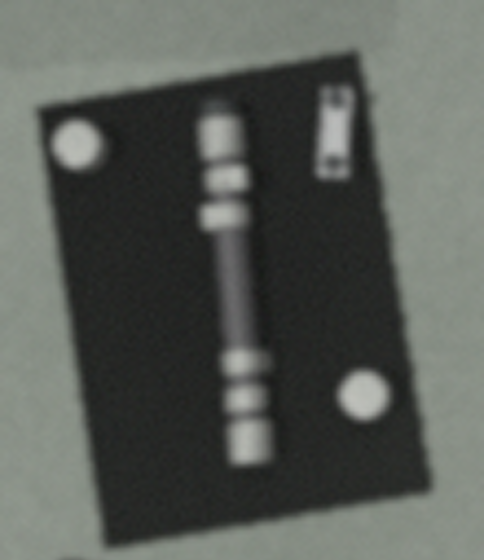

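View pics/c2.png

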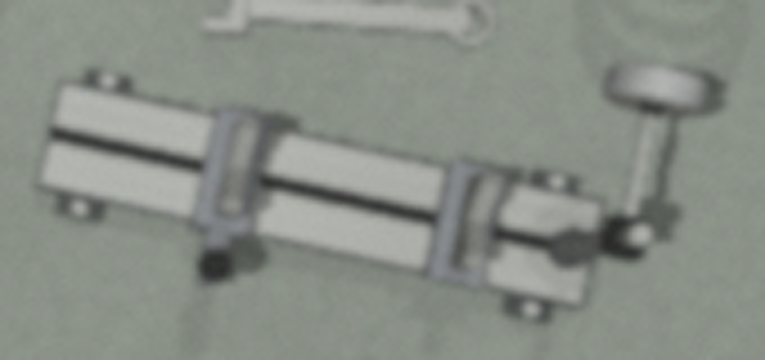

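The crops show the camshaft's drive end at the far side, crop (215,105), with journals at about (222,137) and (250,440). The stand crop shows rail corners (63,82), (600,203), (583,303) and (38,187), and the knob top at (215,267).

```bash
cat >> h.py <<'E'
def cen(m):
    M=cv2.moments(m,True); return np.array([M['m10'],M['m01']])/M['m00']
E
python3 - <<'E'
from h import *
s=load('top0'); a=s['pixels']
# rail
A=lambda u,v:(270+(u+.5)/4.5-.5,165+(v+.5)/4.5-.5)
P=[onz(s,*A(*p),.022)[:2] for p in [(63,82),(600,203),(583,303),(38,187)]]
P=np.array(P);print('rail',P.round(4).tolist(),[np.linalg.norm(P[i]-P[(i+1)%4]).round(4) for i in range(4)])
e=((P[0]+P[3])/2-(P[1]+P[2])/2); e/=np.linalg.norm(e); print('yaxis',e,'ang',np.arctan2(-e[0],e[1]))
xa=np.array([e[1],-e[0]])
mid=P.mean(0); O=mid-e*(-.0075); print('O',O)
for n,p,z in [('knob',(215,267),.076),('fixblkL',(433,277),.038),('fixblkTL',(452,160),.038),('slblkBL',(196,224),.038),('slblkTL',(215,106),.038),('column',(640,233),.172),('gauge',(660,88),.15)]:
    q=onz(s,*A(*p),z)[:2]; d=q-O; print(n,q.round(4),'local',(d@xa).round(4),(d@e).round(4))
# knob dark mask
g=cv2.cvtColor(a,cv2.COLOR_BGR2GRAY)
# cam
B=lambda u,v:(125+(u+.5)/4.4-.5,140+(v+.5)/4.4-.5)
Q=[onz(s,*B(*p),.031)[:2] for p in [(220,114),(250,464)]]
Q=[onz(s,*B(*p),.017)[:2] for p in [(220,112),(250,466)]]
d=Q[0]-Q[1];print('cam',Q,np.linalg.norm(d),'ang',np.arctan2(d[1],d[0]),'mid',(Q[0]+Q[1])/2)
# finer: mask bright in mat
r=g[160:252,165:195]; m=(r>95).astype(np.uint8); n,l,st,c=cv2.connectedComponentsWithStats(m)
for i in range(1,n): print(st[i]+[165,160,0,0,0],c[i]+[165,160],onz(s,*(c[i]+[165,160]),.028)[:2])
s2=load('scene0');c=cv2.resize(s2['pixels'][130:260,150:280],None,fx=4.5,fy=4.5,interpolation=cv2.INTER_CUBIC);cv2.imwrite('pics/c3.png',c)
E
```

```text
rail [[0.6367, -0.0609], [0.5625, -0.403], [0.4988, -0.3917], [0.5691, -0.0456]] [np.float64(0.3501), np.float64(0.0646), np.float64(0.3532), np.float64(0.0693)]
yaxis [0.20559448 0.97863727] ang -0.20707112839636294
O [ 0.56832461 -0.21794437]
knob [ 0.5171 -0.1542] local -0.0633 0.0518
fixblkL [ 0.5137 -0.2939] local -0.0378 -0.0855
fixblkTL [ 0.5875 -0.306 ] local 0.0369 -0.0823
slblkBL [ 0.5455 -0.1453] local -0.0373 0.0664
slblkTL [ 0.6203 -0.1569] local 0.0383 0.0704
column [ 0.5347 -0.3846] local 0.0013 -0.17
gauge [ 0.6195 -0.4033] local 0.0882 -0.1709
cam [array([0.68637207, 0.25629323]), array([0.4535483 , 0.23050108])] 0.23424803219756796 ang 0.11032987570104265 mid [0.56996018 0.24339716]
[170 166  16  80 467] [177.44325482 204.76659529] [0.56984963 0.24247014]
```

View pics/c3.png

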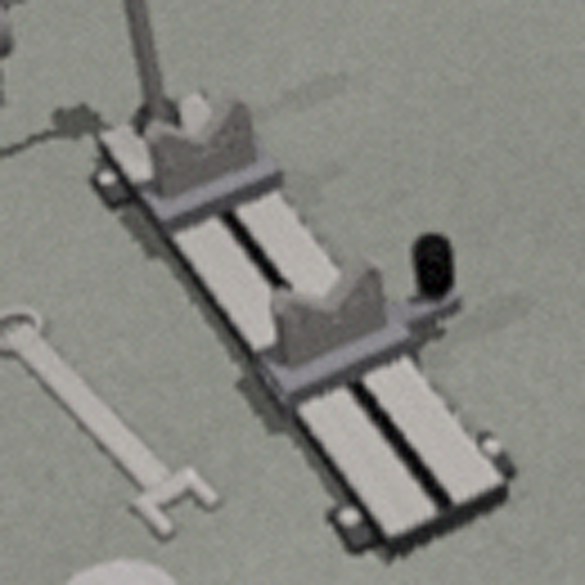

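The scene crop confirms the layout: knob at (432,265) on the robot side, sliding V and fixed V as assumed. The heights and sizes agree with those given. V spacing is now about 0.153 m, so the rest needs to move about +47 mm.

```bash
cat >> h.py <<'E'
def go(x,y,z,h):
    """shift (m) and turn (deg) in tool axes to a tool-down pose with tool y heading h (rad)"""
    s=manip.sense(); R=Rot.from_quat(s['tool_rot'])
    Y=np.array([np.cos(h),np.sin(h),0]); Z=np.array([0,0,-1.]); X=np.cross(Y,Z)
    T=Rot.from_matrix(np.c_[X,Y,Z])
    print('t',round(s['t'],2),'tcp',s['tcp_pos'].round(4),'shift',(R.inv().apply(np.array([x,y,z])-s['tcp_pos'])).round(4),'turn',np.rad2deg((R.inv()*T).as_rotvec()).round(2),'F',s['force'].round(1),'gap',round(s['finger_gap'],3))
E
python3 -c "
from h import *
go(.517,-.154,.17,np.pi/2-.205)"
```

```text
t 0.1 tcp [0.2515 0.5715 0.2304] shift [-0.5354 -0.5568  0.0613] turn [ -0.11  -0.03 -12.02] F [0.  0.4 1. ] gap 0.998
```

Emit:
step_arm --commands '[-0.02,-0.021,0,0,0,0,-0.05,-0.052,0,0,0,-1,-0.084,-0.087,0,0,0,-2,-0.118,-0.123,0,0,0,-3,-0.152,-0.158,0,0,0,-4,-0.186,-0.193,0,0,0,-5,-0.22,-0.229,0,0,0,-6,-0.254,-0.264,0,0,0,-7,-0.288,-0.3,0,0,0,-8,-0.322,-0.335,0,0,0,-9]' --jaw 60

```text
t: 1.1
tcp_pos: [0.4116, 0.1337, 0.2312]
tool_rot: [0.128, 0.992, 0.0, -0.0]
force: [1.0, 0.6, -0.4]
finger_gap: 0.603
gripper_force: 0.0
```

```bash
python3 -c "
from h import *
go(.517,-.154,.12,np.pi/2-.205)"
```

```text
t 1.1 tcp [0.4116 0.1337 0.2312] shift [-0.1751 -0.2515  0.1112] turn [ 0.   -0.01 -2.97] F [ 1.   0.6 -0.4] gap 0.603
```

Emit:
step_arm --commands '[-0.02,-0.03,0,0,0,-1,-0.042,-0.06,0.01,0,0,-2,-0.064,-0.092,0.025,0,0,-3,-0.086,-0.124,0.04,0,0,-3,-0.108,-0.156,0.055,0,0,-3,-0.13,-0.187,0.07,0,0,-3,-0.15,-0.216,0.085,0,0,-3,-0.165,-0.237,0.1,0,0,-3,-0.175,-0.25,0.11,0,0,-3,-0.175,-0.25,0.11,0,0,-3]'

```text
t: 2.1
tcp_pos: [0.5172, -0.1522, 0.1199]
tool_rot: [0.104, 0.995, 0.0, -0.001]
force: [-0.3, -0.5, -1.1]
finger_gap: 0.6
gripper_force: 0.0
```

```bash
python3 -c "
from h import *
go(.517,-.154,.049,np.pi/2-.205)
s=snap('scene','s1');cv2.imwrite('pics/s1c.png',cv2.resize(s['pixels'][110:260,150:310],None,fx=3.7,fy=3.7,interpolation=cv2.INTER_CUBIC))"
```

```text
t 2.1 tcp [ 0.5172 -0.1522  0.1199] shift [-0.0003 -0.0019  0.0709] turn [ 0.02 -0.08 -0.15] F [-0.3 -0.5 -1.1] gap 0.6
```

View pics/s1c.png

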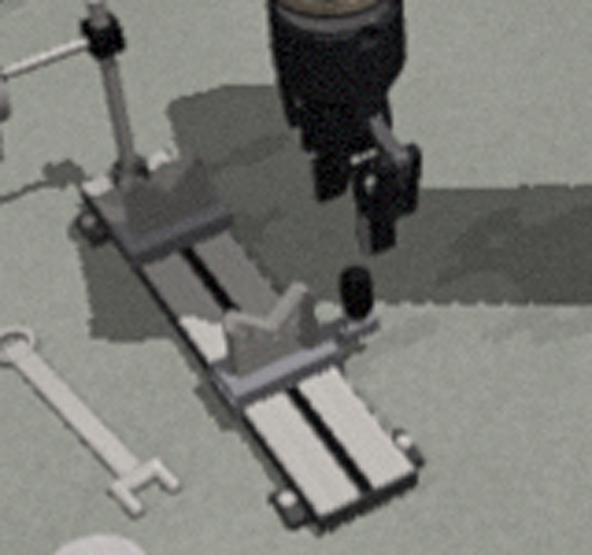

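The view shows the fingers straddling the knob from above: tips at about (325,195) and (378,248), knob at (357,285). Next I lower and pinch.

Emit:
step_arm --commands '[0,-0.001,0.01,0,0,0,0,-0.002,0.025,0,0,0,0,-0.002,0.042,0,0,0,0,-0.002,0.058,0,0,0,0,-0.002,0.068,0,0,0,0,-0.002,0.071,0,0,0,0,-0.002,0.071,0,0,0,0,-0.002,0.071,0,0,0,0,-0.002,0.071,0,0,0,0,-0.002,0.071,0,0,0]'

```text
t: 3.15
tcp_pos: [0.517, -0.1529, 0.0509]
tool_rot: [0.102, 0.995, -0.0, 0.001]
force: [-0.4, -0.5, -0.3]
finger_gap: 0.605
gripper_force: 0.0
```

Emit:
step_arm --commands '[0,0,0,0,0,0,0,0,0,0,0,0,0,0,0,0,0,0,0,0,0,0,0,0,0,0,0,0,0,0,0,0,0,0,0,0,0,0,0,0,0,0,0,0,0,0,0,0,0,0,0,0,0,0,0,0,0,0,0,0]' --jaw 0 --grip_force 30

```text
t: 4.15
tcp_pos: [0.5167, -0.1531, 0.0507]
tool_rot: [0.102, 0.995, -0.0, 0.0]
force: [-1.1, -2.2, 5.7]
finger_gap: 0.222
gripper_force: 29.4
```

```bash
python3 -c "
from h import *
s=manip.sense();print(s)
go(.517,-.154,.049,np.pi/2-.205)"
```

```text
{'t': 4.15, 'q': array([-4.95212156e-01,  6.93710129e-01,  1.78466560e+00, -6.98697947e-04,
        6.62500901e-01, -1.86028139e+00]), 'qd': array([ 0.00048127, -0.00146463, -0.00067474,  0.00090827,  0.00061553,
       -0.0008319 ]), 'tau': array([ 1.38286281e+00, -3.92012966e+01, -8.02730799e+00,  4.77751661e-01,
       -1.60306916e-01, -1.59319933e-02]), 'tcp_pos': array([ 0.51674483, -0.15308449,  0.05068898]), 'tool_rot': array([ 1.02408316e-01,  9.94742360e-01, -3.35534024e-04,  2.48609222e-04]), 'force': array([-1.0677787 , -2.19428461,  5.72229435]), 'ft_torque': array([-0.32603477,  0.31335549, -0.00434072]), 'gripper_force': 29.360311925411224, 'finger_gap': 0.22170250087522356}
t 4.15 tcp [ 0.5167 -0.1531  0.0507] shift [-0.0004 -0.0008  0.0017] turn [-0.04  0.03 -0.01] F [-1.1 -2.2  5.7] gap 0.222
```

Emit:
step_arm --commands '[0,0.004,0,0,0,0,0,0.01,0,0,0,0,0,0.017,0,0,0,0,0,0.024,0,0,0,0,0,0.031,0,0,0,0,0,0.038,0,0,0,0,0,0.043,0,0,0,0,0,0.046,0,0,0,0,0,0.047,0,0,0,0,0,0.047,0,0,0]'

```text
validation failed for argument at $.co...
```

```bash
python3 -c "
from h import *
go(.517,-.154,.12,np.pi/2-.205)
s=snap('top','t2');cv2.imwrite('pics/t2c.png',cv2.resize(s['pixels'][165:245,270:440],None,fx=4.5,fy=4.5,interpolation=cv2.INTER_CUBIC))"
```

```text
t 4.15 tcp [ 0.5167 -0.1531  0.0507] shift [-0.0005 -0.0009 -0.0693] turn [-0.04  0.03 -0.01] F [-1.1 -2.2  5.7] gap 0.222
```

View pics/t2c.png

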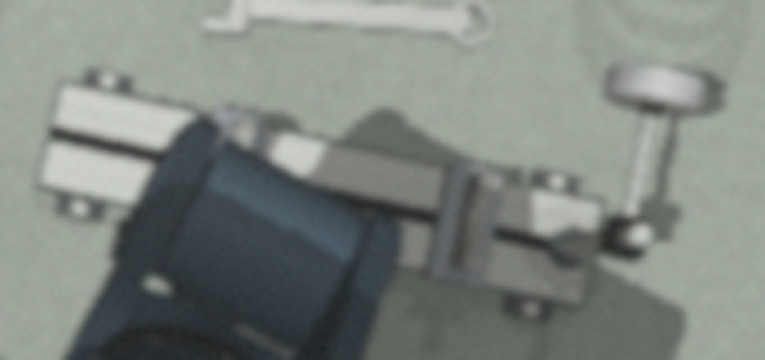

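The picture shows the arm covering the sliding rest, which has not moved because the call was refused. I'm sending it again.

Emit:
step_arm --commands '[0,0.004,0,0,0,0,0,0.01,0,0,0,0,0,0.017,0,0,0,0,0,0.024,0,0,0,0,0,0.031,0,0,0,0,0,0.038,0,0,0,0,0,0.043,0,0,0,0,0,0.046,0,0,0,0,0,0.047,0,0,0,0,0,0.047,0,0,0,0]'

```text
t: 5.2
tcp_pos: [0.5267, -0.1069, 0.0507]
tool_rot: [0.102, 0.995, -0.0, 0.001]
force: [-1.1, -2.6, 5.7]
finger_gap: 0.222
gripper_force: 29.5
```

```bash
python3 -c "
from h import *
go(.517,-.154,.12,np.pi/2-.205)"
```

```text
t 5.2 tcp [ 0.5267 -0.1069  0.0507] shift [-0.0002 -0.0481 -0.0693] turn [-0.03  0.07 -0.  ] F [-1.1 -2.6  5.7] gap 0.222
```

Emit:
step_arm --commands '[0,0,0,0,0,0,0,0,0,0,0,0,0,0,0,0,0,0,0,0,0,0,0,0,0,0,-0.005,0,0,0,0,0,-0.02,0,0,0,0,0,-0.045,0,0,0,0,0,-0.075,0,0,0,0,0,-0.105,0,0,0,0,0,-0.12,0,0,0]' --jaw 55

```text
t: 6.2
tcp_pos: [0.5273, -0.107, 0.1732]
tool_rot: [0.102, 0.995, -0.001, 0.002]
force: [0.4, -0.6, -0.7]
finger_gap: 0.555
gripper_force: 0.0
```

```bash
python3 -c "
from h import *
go(.569,.243,.12,.1-np.pi/2);go(.569,.243,.12,.1+np.pi/2);print(manip.sense()['q'])"
```

```text
t 6.2 tcp [ 0.5273 -0.107   0.1732] shift [0.0308 0.3512 0.0528] turn [3.3000e-01 1.1000e-01 1.6251e+02] F [ 0.4 -0.6 -0.7] gap 0.555
t 6.2 tcp [ 0.5273 -0.107   0.1732] shift [0.0308 0.3512 0.0528] turn [ -0.08   0.23 -17.49] F [ 0.4 -0.6 -0.7] gap 0.555
[-4.08044494e-01  4.89352566e-01  1.71286908e+00  1.36514204e-04
  9.35072290e-01 -1.77363371e+00]
```

```bash
python3 - <<'E'
from h import *
s=load('top0'); g=cv2.cvtColor(s['pixels'],cv2.COLOR_BGR2GRAY)
# cross-section centroids -> axis line
m=(g>85); pts=[]
for v in range(166,246):
    u=np.nonzero(m[v,165:192])[0]+165
    if len(u)>3: pts.append((u.mean(),v))
P=np.array([onz(s,u,v,.02)[:2] for u,v in pts])
k=np.polyfit(P[:,0],P[:,1],1); th=np.arctan(k[0]); print('ang',th,'n',len(P)); 
a=np.array([np.cos(th),np.sin(th)]); c=np.array([.57,np.polyval(k,.57)])
G=cv2.GaussianBlur(g,(1,1),0)
for i in range(-130,131,3):
    r=[]
    for o in(-.006,0,.006):
        X=np.r_[c+a*i/1000+o*np.array([-a[1],a[0]]),.026]; p=proj(s,X)
        r.append(cv2.getRectSubPix(g,(1,1),(float(p[0]),float(p[1])))[0,0])
    print(i,int(np.mean(r)),end=' | ')
print(c)
s=snap('top','t3'); g2=s['pixels'];cv2.imwrite('pics/t3c.png',cv2.resize(g2[165:245,270:440],None,fx=4.5,fy=4.5,interpolation=cv2.INTER_CUBIC))
E
```

```text
ang 0.11891488476666469 n 73
-130 38 | -127 37 | -124 37 | -121 38 | -118 56 | -115 103 | -112 144 | -109 159 | -106 161 | -103 161 | -100 162 | -97 162 | -94 160 | -91 149 | -88 122 | -85 101 | -82 112 | -79 141 | -76 158 | -73 160 | -70 153 | -67 133 | -64 105 | -61 93 | -58 110 | -55 139 | -52 154 | -49 158 | -46 154 | -43 135 | -40 107 | -37 90 | -34 87 | -31 87 | -28 89 | -25 89 | -22 88 | -19 87 | -16 87 | -13 87 | -10 86 | -7 87 | -4 86 | -1 88 | 2 88 | 5 86 | 8 87 | 11 86 | 14 86 | 17 87 | 20 87 | 23 86 | 26 86 | 29 86 | 32 87 | 35 90 | 38 108 | 41 138 | 44 160 | 47 167 | 50 164 | 53 146 | 56 114 | 59 96 | 62 108 | 65 134 | 68 154 | 71 163 | 74 161 | 77 144 | 80 114 | 83 102 | 86 121 | 89 147 | 92 158 | 95 160 | 98 161 | 101 160 | 104 160 | 107 157 | 110 142 | 113 107 | 116 78 | 119 69 | 122 61 | 125 49 | 128 40 | [0.57       0.24410894]
```

Emit:
step_arm --commands '[0,0.02,0,0,0,-1,0.005,0.055,0,0,0,-4,0.01,0.1,0,0,0,-7,0.014,0.145,0.005,0,0,-10,0.018,0.19,0.015,0,0,-13,0.022,0.235,0.03,0,0,-16,0.026,0.28,0.04,0,0,-18.6,0.029,0.32,0.05,0,0,-18.6,0.03,0.345,0.053,0,0,-18.6,0.03,0.353,0.053,0,0,-18.6]'

```text
t: 7.25
tcp_pos: [0.5679, 0.2477, 0.1159]
tool_rot: [-0.061, 0.998, 0.0, -0.001]
force: [-0.4, -0.4, -0.1]
finger_gap: 0.552
gripper_force: 0.0
```

```bash
python3 - <<'E'
from h import *
go(.569,.2445,.005,.119+np.pi/2)
s=snap('top','t4');a=s['pixels'][165:245,270:440];cv2.imwrite('pics/t4c.png',cv2.resize(a,None,fx=4.5,fy=4.5,interpolation=cv2.INTER_CUBIC))
E
```

```text
t 7.25 tcp [0.5679 0.2477 0.1159] shift [-0.0008 -0.0033  0.1109] turn [ 0.02 -0.09  0.21] F [-0.4 -0.4 -0.1] gap 0.552
```

View pics/t4c.png

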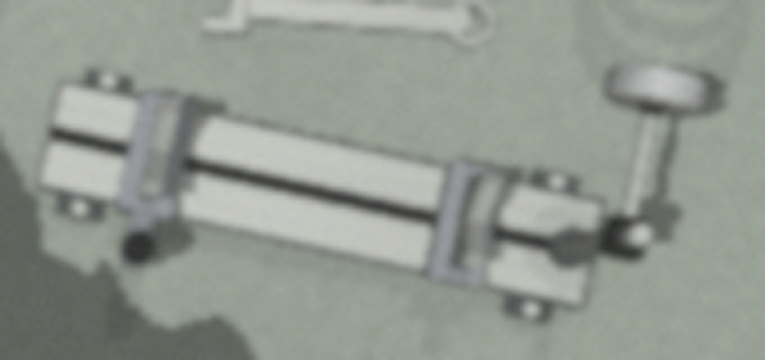

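The picture shows the sliding rest moved, with its block's left edge at about (130,150) and the fixed block's at (443,218). I'll measure the spacing from the block-edge profiles.

```bash
python3 - <<'E'
from h import *
s=load('t4'); hsv=cv2.cvtColor(s['pixels'],cv2.COLOR_BGR2HSV); g=cv2.cvtColor(s['pixels'],cv2.COLOR_BGR2GRAY).astype(np.float32)
e=np.array([.2056,.9786]); xa=np.array([e[1],-e[0]]); O=np.array([.5683,-.2179])
def prof(x,z,ys):
    return np.array([cv2.getRectSubPix(g,(1,1),tuple(map(float,proj(s,np.r_[O+xa*x+e*y,z]))))[0,0] for y in ys])
for x in(-.028,-.02,.015,.025):
    for y0 in(.118,-.084):
        ys=np.arange(y0-.012,y0+.014,.0005); p=prof(x,.038,ys); d=np.gradient(p); w=np.clip(d,0,None); i=w.argmax()
        k=slice(max(0,i-8),i+9); print(x,y0,'edge',(ys[k]@w[k]/w[k].sum()).round(4),int(p.min()),int(p.max()),end=' ; ')
    print()
# dark groove centreline (rail direction)
L=[]
for y in np.r_[np.arange(.14,.165,.004),np.arange(-.06,.07,.004)]:
    xs=np.arange(-.016,.017,.0005); p=np.array([cv2.getRectSubPix(g,(1,1),tuple(map(float,proj(s,np.r_[O+xa*x+e*y,.02]))))[0,0] for x in xs]); w=np.clip(p.max()-40-p,0,None); L.append((y,xs@w/w.sum()))
L=np.array(L);k=np.polyfit(L[:,0],L[:,1],1);print('groove slope',k,'resid',(L[:,1]-np.polyval(k,L[:,0])).std())
kn=g[208:230,290:312];m=(kn<60).astype(np.uint8);c=cen(m)+[290,208];q=onz(s,*c,.07)[:2]-O;print('knob',q@xa,q@e,m.sum())
E
```

```text
-0.028 0.118 edge 0.1198 139 194 ; -0.028 -0.084 edge -0.0773 116 190 ; 
-0.02 0.118 edge 0.119 143 196 ; -0.02 -0.084 edge -0.0781 101 191 ; 
0.015 0.118 edge 0.119 146 195 ; 0.015 -0.084 edge -0.0779 108 190 ; 
0.025 0.118 edge 0.1189 144 197 ; 0.025 -0.084 edge -0.0937 107 190 ; 
groove slope [0.00537833 0.00061861] resid 8.5862964395586e-05
knob -0.06124693256024139 0.09918269609343104 21
```

Emit:
step_arm --commands '[0,-0.001,0.008,0,0,0.2,-0.001,-0.003,0.02,0,0,0.2,-0.001,-0.003,0.035,0,0,0.2,-0.001,-0.003,0.052,0,0,0.2,-0.001,-0.003,0.069,0,0,0.2,-0.001,-0.003,0.085,0,0,0.2,-0.001,-0.003,0.098,0,0,0.2,-0.001,-0.003,0.105,0,0,0.2,-0.001,-0.003,0.108,0,0,0.2,-0.001,-0.003,0.108,0,0,0.2]'

```text
t: 8.3
tcp_pos: [0.5702, 0.2421, 0.009]
tool_rot: [-0.058, 0.998, -0.0, -0.0]
force: [0.1, 0.6, -1.1]
finger_gap: 0.549
gripper_force: 0.0
```

Emit:
step_arm --commands '[0.001,0.002,0.002,0,0,0,0.001,0.002,0.004,0,0,0,0.001,0.002,0.004,0,0,0,0.001,0.002,0.004,0,0,0,0.001,0.002,0.004,0,0,0,0.001,0.002,0.004,0,0,0,0.001,0.002,0.004,0,0,0,0.001,0.002,0.004,0,0,0,0.001,0.002,0.004,0,0,0,0.001,0.002,0.004,0,0,0]' --jaw 0 --grip_force 70

```text
t: 9.3
tcp_pos: [0.5694, 0.2442, 0.0068]
tool_rot: [-0.058, 0.998, 0.0, 0.001]
force: [-1.0, -0.4, 5.3]
finger_gap: 0.227
gripper_force: 68.3
```

```bash
python3 - <<'E'
from h import *
go(.569,.2445,.005,.119+np.pi/2)
E
```

```text
t 9.3 tcp [0.5694 0.2442 0.0068] shift [0.0004 0.0003 0.0018] turn [ 0.    0.09 -0.16] F [-1.  -0.4  5.3] gap 0.227
```

Emit:
step_arm --commands '[0,0,-0.003,0,0,0,0,0,-0.01,0,0,0,0,0,-0.022,0,0,0,0,0,-0.04,0,0,0,0,0,-0.062,0,0,0,0,0,-0.088,0,0,0,0,0,-0.116,0,0,0,0,0,-0.145,0,0,0,0,0,-0.17,0,0,0,0,0,-0.19,0,0,0]'

```text
t: 10.3
tcp_pos: [0.5686, 0.2441, 0.1973]
tool_rot: [-0.058, 0.998, 0.0, 0.0]
force: [-0.1, 0.7, -8.0]
finger_gap: 0.231
gripper_force: 69.0
```

```bash
python3 - <<'E'
from h import *
go(.569,-.218,.2,-.2125)
s=manip.sense();print(s['q'],s['ft_torque'],s['gripper_force'])
E
```

```text
t 10.3 tcp [0.5686 0.2441 0.1973] shift [ 0.053  -0.459  -0.0028] turn [5.0000e-02 2.0000e-02 1.0881e+02] F [-0.1  0.7 -8. ] gap 0.231
[ 2.25121297e-01  5.57310040e-01  1.48387640e+00  7.29984330e-05
  1.09955502e+00 -1.46159139e+00] [-0.01825457 -0.01904844  0.02107784] 68.96133184432983
```

Emit:
step_arm --commands '[0.001,-0.006,0,0,0,2,0.003,-0.022,0,0,0,6,0.005,-0.044,0,0,0,11,0.008,-0.07,0,0,0,17,0.011,-0.098,0,0,0,23,0.015,-0.126,-0.001,0,0,29,0.018,-0.154,-0.002,0,0,35.5,0.021,-0.182,-0.003,0,0,42,0.024,-0.21,-0.003,0,0,48.5,0.028,-0.238,-0.003,0,0,55]'

```text
t: 11.3
tcp_pos: [0.5671, 0.0031, 0.1969]
tool_rot: [0.413, 0.911, -0.0, -0.001]
force: [0.2, -0.9, -6.9]
finger_gap: 0.229
gripper_force: 69.0
```

```bash
python3 - <<'E'
from h import *
go(.569,-.218,.2,-.2125)
E
```

```text
t 11.3 tcp [0.5671 0.0031 0.1969] shift [-0.1674 -0.1444 -0.0032] turn [-0.17 -0.07 53.45] F [ 0.2 -0.9 -6.9] gap 0.229
```

Emit:
step_arm --commands '[-0.021,-0.018,-0.001,0,0,6.5,-0.042,-0.036,-0.002,0,0,13,-0.063,-0.054,-0.003,0,0,20,-0.084,-0.072,-0.003,0,0,27,-0.104,-0.09,-0.003,0,0,34,-0.122,-0.105,-0.003,0,0,40.5,-0.138,-0.119,-0.003,0,0,46,-0.152,-0.131,-0.003,0,0,50,-0.162,-0.14,-0.003,0,0,52.5,-0.167,-0.144,-0.003,0,0,53.5]'

```text
t: 12.3
tcp_pos: [0.571, -0.2172, 0.2001]
tool_rot: [0.777, 0.629, -0.0, -0.001]
force: [-0.1, 0.3, -8.0]
finger_gap: 0.228
gripper_force: 69.0
```

Emit:
step_arm --commands '[0,0,0.005,0,0,0,0,0,0.015,0,0,0,0,0,0.027,0,0,0,0,0,0.04,0,0,0,0,0,0.052,0,0,0,0,0,0.06,0,0,0,0,0,0.065,0,0,0,0,0,0.067,0,0,0,0,0,0.067,0,0,0,0,0,0.067,0,0,0]'

```text
t: 13.3
tcp_pos: [0.5724, -0.2163, 0.1348]
tool_rot: [0.776, 0.63, 0.0, 0.001]
force: [0.3, -0.1, -7.1]
finger_gap: 0.227
gripper_force: 69.0
```

```bash
python3 - <<'E'
from h import *
go(.569,-.218,.115,-.2125)
s=snap('scene','s5');a=s['pixels'][90:260,130:300];b=cv2.resize(a,None,fx=3.5,fy=3.5,interpolation=cv2.INTER_CUBIC);cv2.imwrite('pics/s5c.png',b)
s=snap('top','t5')
E
```

```text
t 13.3 tcp [ 0.5724 -0.2163  0.1348] shift [-0.0023 -0.003   0.0198] turn [0.07 0.02 0.31] F [ 0.3 -0.1 -7.1] gap 0.227
```

View pics/s5c.png

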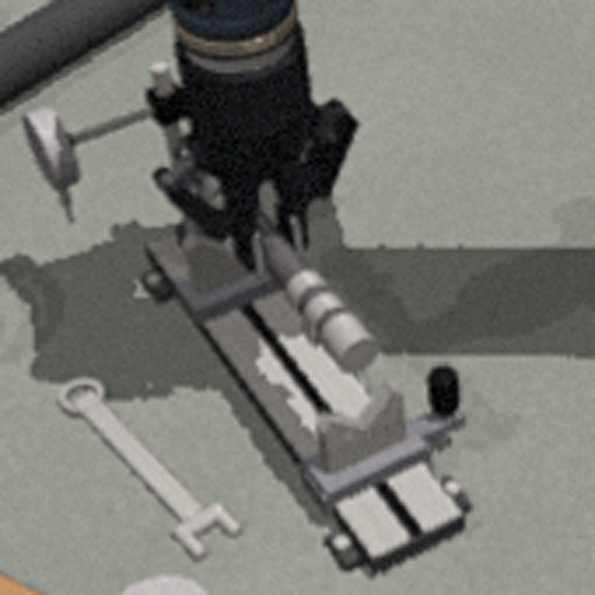

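The view shows the camshaft held over the stand, its free end face at about (366,352) and the sliding V just below and beyond at (360,420). I'll compare that with the projected expectation.

```bash
python3 - <<'E'
from h import *
s=load('s5'); e=np.array([.2109,.9775])
c=np.array([.5724,-.2163])
for y in(.087,.113):
  p=proj(s,np.r_[c+e*y,.145]); print('scene b',y,p,(p-[130,90])*3.5)
p1=proj(s,np.r_[c+e*.113,.159]);p2=proj(s,np.r_[c+e*.113,.131]);print('top/bot of end face',(p1-[130,90])*3.5,(p2-[130,90])*3.5)
print('rest V tips plane', [((proj(s,np.r_[np.array([.569,-.218])+e*.1+np.array([.9775,-.2109])*x,.087])-[130,90])*3.5).round(0) for x in(-.022,.022)])
t=load('t5');g=cv2.cvtColor(t['pixels'],cv2.COLOR_BGR2GRAY)
ys=np.arange(.06,.13,.004); print([(y.round(3),int(cv2.getRectSubPix(g,(1,1),tuple(map(float,proj(t,np.r_[c+e*y,.155]))))[0,0])) for y in ys])
cv2.imwrite('pics/t5c.png',cv2.resize(t['pixels'][165:245,270:440],None,fx=4.5,fy=4.5,interpolation=cv2.INTER_CUBIC))
E
```

```text
scene b 0.087 [225.54668429 183.54561649] [334.41339502 327.4096577 ]
scene b 0.113 [231.36285941 190.83645146] [354.77000792 352.92758011]
top/bot of end face [352.80299412 336.83240239] [356.69870765 368.70331926]
rest V tips plane [array([385., 385.]), array([325., 413.])]
[(np.float64(0.06), 129), (np.float64(0.064), 145), (np.float64(0.068), 192), (np.float64(0.072), 208), (np.float64(0.076), 204), (np.float64(0.08), 168), (np.float64(0.084), 134), (np.float64(0.088), 165), (np.float64(0.092), 201), (np.float64(0.096), 209), (np.float64(0.1), 208), (np.float64(0.104), 207), (np.float64(0.108), 205), (np.float64(0.112), 192), (np.float64(0.116), 173), (np.float64(0.12), 196), (np.float64(0.124), 209), (np.float64(0.128), 209)]
```

View pics/t5c.png

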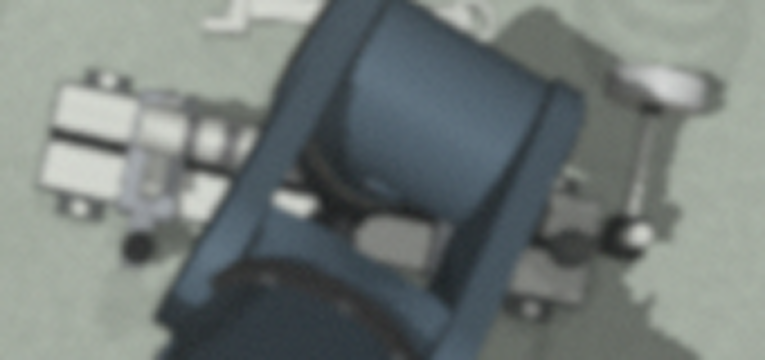

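The picture shows journal b at about (163,130), a little up-image of the sliding V. I'll check the lateral offset numerically.

```bash
python3 - <<'E'
from h import *
t=load('t5');g=cv2.cvtColor(t['pixels'],cv2.COLOR_BGR2GRAY); e=np.array([.2109,.9775]);xa=np.array([.9775,-.2109]);c=np.array([.5724,-.2163])
for y in(.072,.096,.1,.104):
    print(y,[(int(x*1000),int(cv2.getRectSubPix(g,(1,1),tuple(map(float,proj(t,np.r_[c+e*y+xa*x,.148]))))[0,0])) for x in np.arange(-.026,.027,.002)])
print([(proj(t,np.r_[c+e*y,.15])-[270,165])*4.5 for y in(.072,.1)])
E
```

```text
0.072 [(-26, 202), (-24, 193), (-22, 172), (-20, 131), (-18, 91), (-16, 77), (-14, 91), (-12, 125), (-10, 151), (-8, 171), (-6, 185), (-4, 196), (-2, 205), (0, 209), (1, 205), (3, 196), (5, 183), (7, 166), (9, 146), (11, 126), (13, 110), (15, 103), (17, 104), (19, 111), (21, 128), (23, 144), (25, 158)]
0.096 [(-26, 138), (-24, 137), (-22, 136), (-20, 136), (-18, 135), (-16, 133), (-14, 136), (-12, 149), (-10, 165), (-8, 180), (-6, 193), (-4, 203), (-2, 208), (0, 210), (1, 207), (3, 198), (5, 184), (7, 168), (9, 151), (11, 134), (13, 133), (15, 138), (17, 142), (19, 139), (21, 146), (23, 156), (25, 166)]
0.1 [(-26, 142), (-24, 143), (-22, 143), (-20, 142), (-18, 141), (-16, 137), (-14, 140), (-12, 150), (-10, 165), (-8, 180), (-6, 192), (-4, 201), (-2, 208), (0, 208), (1, 205), (3, 198), (5, 187), (7, 172), (9, 155), (11, 142), (13, 138), (15, 144), (17, 140), (19, 135), (21, 136), (23, 151), (25, 162)]
0.104 [(-26, 139), (-24, 142), (-22, 144), (-20, 144), (-18, 141), (-16, 137), (-14, 136), (-12, 147), (-10, 161), (-8, 176), (-6, 188), (-4, 198), (-2, 205), (0, 208), (1, 206), (3, 198), (5, 186), (7, 173), (9, 156), (11, 145), (13, 142), (15, 145), (17, 141), (19, 139), (21, 144), (23, 157), (25, 165)]
[array([209.66693877, 137.31782082]), array([162.08148128, 126.64233048])]
```

Emit:
step_arm --commands '[-0.001,-0.001,0.003,0,0,0.3,-0.002,-0.003,0.008,0,0,0.3,-0.002,-0.003,0.014,0,0,0.3,-0.002,-0.003,0.02,0,0,0.3,-0.002,-0.003,0.026,0,0,0.3,-0.002,-0.003,0.032,0,0,0.3,-0.002,-0.003,0.036,0,0,0.3,-0.002,-0.003,0.038,0,0,0.3,-0.002,-0.003,0.038,0,0,0.3,-0.002,-0.003,0.038,0,0,0.3]'

```text
t: 14.4
tcp_pos: [0.5688, -0.2175, 0.0965]
tool_rot: [0.778, 0.628, 0.0, 0.0]
force: [-0.3, 0.4, -7.7]
finger_gap: 0.227
gripper_force: 69.1
```

```bash
python3 - <<'E'
from h import *
go(.569,-.218,.075,-.2125)
E
```

```text
t 14.4 tcp [ 0.5688 -0.2175  0.0965] shift [-0.0004  0.0003  0.0215] turn [0.02 0.01 0.01] F [-0.3  0.4 -7.7] gap 0.227
```

Well aligned. Now I lower slowly toward contact.

Emit:
step_arm --commands '[0,0,0.003,0,0,0,0,0,0.006,0,0,0,0,0,0.009,0,0,0,0,0,0.012,0,0,0,0,0,0.014,0,0,0,0,0,0.0155,0,0,0,0,0,0.0165,0,0,0,0,0,0.017,0,0,0,0,0,0.0175,0,0,0,0,0,0.018,0,0,0]'

```text
t: 15.4
tcp_pos: [0.5687, -0.2175, 0.0784]
tool_rot: [0.778, 0.628, 0.0, 0.0]
force: [0.0, -0.1, -8.5]
finger_gap: 0.233
gripper_force: 69.1
```

Emit:
step_arm --commands '[0,0,0.0004,0,0,0,0,0,0.0008,0,0,0,0,0,0.0012,0,0,0,0,0,0.0016,0,0,0,0,0,0.0018,0,0,0,0,0,0.002,0,0,0,0,0,0.002,0,0,0,0,0,0.002,0,0,0,0,0,0.002,0,0,0,0,0,0.002,0,0,0]'

```text
t: 16.4
tcp_pos: [0.5686, -0.2174, 0.0763]
tool_rot: [0.778, 0.628, 0.0, 0.0]
force: [0.1, 0.6, -7.9]
finger_gap: 0.23
gripper_force: 69.1
```

Emit:
step_arm --commands '[0,0,0.0003,0,0,0,0,0,0.0006,0,0,0,0,0,0.0009,0,0,0,0,0,0.0012,0,0,0,0,0,0.0014,0,0,0,0,0,0.0014,0,0,0,0,0,0.0014,0,0,0,0,0,0.0014,0,0,0,0,0,0.0014,0,0,0,0,0,0.0014,0,0,0]'

```text
t: 17.4
tcp_pos: [0.5685, -0.2174, 0.0751]
tool_rot: [0.778, 0.628, -0.0, -0.0]
force: [-1.5, 0.2, -2.7]
finger_gap: 0.228
gripper_force: 69.2
```

Emit:
step_arm --commands '[0,0,0.0002,0,0,0,0,0,0.0004,0,0,0,0,0,0.0006,0,0,0,0,0,0.0008,0,0,0,0,0,0.0008,0,0,0,0,0,0.0008,0,0,0,0,0,0.0008,0,0,0,0,0,0.0008,0,0,0,0,0,0.0008,0,0,0,0,0,0.0008,0,0,0]'

```text
t: 18.4
tcp_pos: [0.5686, -0.2174, 0.075]
tool_rot: [0.778, 0.628, 0.0, 0.0]
force: [-3.9, 1.7, 5.1]
finger_gap: 0.228
gripper_force: 70.5
```

```bash
python3 -c "
from h import *
go(.569,-.218,.075,-.2125); s=manip.sense(); print(s['ft_torque'],s['force'])"
```

```text
t 18.4 tcp [ 0.5686 -0.2174  0.075 ] shift [-0.0005  0.0005 -0.    ] turn [0.01 0.01 0.01] F [-3.9  1.7  5.1] gap 0.228
[ 0.22655112  0.60743114 -0.07634543] [-3.89500322  1.67949663  5.11923579]
```

Emit:
step_arm --commands '[0,0,0,0,0,0,0,0,0,0,0,0,0,0,0,0,0,0,0,0,0,0,0,0,0,0,0,0,0,0,0,0,0,0,0,0,0,0,0,0,0,0,0,0,-0.003,0,0,0,0,0,-0.008,0,0,0,0,0,-0.015,0,0,0]' --jaw 60 --grip_force 20

```text
t: 19.4
tcp_pos: [0.5685, -0.2174, 0.0894]
tool_rot: [0.778, 0.628, -0.0, -0.0]
force: [0.7, 0.0, -0.3]
finger_gap: 0.598
gripper_force: 0.0
```

Emit:
step_arm --commands '[0,0,-0.01,0,0,0,0,0,-0.025,0,0,0,0,0,-0.045,0,0,0,0,0,-0.07,0,0,0,0,0,-0.1,0,0,0,0,0,-0.13,0,0,0,0,0,-0.155,0,0,0,0,0,-0.17,0,0,0,0,0,-0.175,0,0,0,0,0,-0.175,0,0,0]'

```text
t: 20.4
tcp_pos: [0.5688, -0.2175, 0.2654]
tool_rot: [0.778, 0.628, 0.0, 0.001]
force: [0.1, 0.4, 1.1]
finger_gap: 0.6
gripper_force: 0.0
```

```bash
python3 -c "
from h import *
go(.53,.1,.25,-.2125)"
```

```text
t 20.4 tcp [ 0.5688 -0.2175  0.2654] shift [ 0.3022 -0.1049  0.0149] turn [0.12 0.04 0.01] F [0.1 0.4 1.1] gap 0.6
```

Next I move aside so the top camera can check the result.

Emit:
step_arm --commands '[0.015,-0.005,0,0,0,0,0.045,-0.015,0,0,0,0,0.08,-0.027,0,0,0,0,0.12,-0.041,0,0,0,0,0.16,-0.055,0,0,0,0,0.2,-0.07,0,0,0,0,0.24,-0.083,0,0,0,0,0.27,-0.095,0,0,0,0,0.295,-0.104,0,0,0,0,0.3,-0.105,0,0,0,0]'

```text
t: 21.4
tcp_pos: [0.5266, 0.1015, 0.2628]
tool_rot: [0.777, 0.63, -0.001, -0.002]
force: [-0.8, -0.2, 0.1]
finger_gap: 0.604
gripper_force: 0.0
```

```bash
python3 - <<'E'
from h import *
t=snap('top','t6');g=cv2.cvtColor(t['pixels'],cv2.COLOR_BGR2GRAY); e=np.array([.2109,.9775]);xa=np.array([.9775,-.2109]);c=np.array([.569,-.218])
P=lambda y,x,z:int(cv2.getRectSubPix(g,(1,1),tuple(map(float,proj(t,np.r_[c+e*y+xa*x,z]))))[0,0])
print('axial',[(int(round(y*1000)),P(y,0,.097)) for y in np.arange(-.132,.133,.003)])
for y in(-.1,-.072,.072,.1): print(y,[(int(round(x*1000)),P(y,x,.088)) for x in np.arange(-.024,.025,.003)])
# plates beside journals: edges at x=+-.025, z=.087
for x in(-.025,.025):
  for y0 in(-.1,.1): print('plate',x,y0,[(int(round(y*1000)),P(y,x,.087)) for y in np.arange(y0-.022,y0+.023,.002)])
E
```

```text
axial [(-132, 125), (-129, 107), (-126, 99), (-123, 91), (-120, 85), (-117, 84), (-114, 104), (-111, 143), (-108, 173), (-105, 183), (-102, 183), (-99, 183), (-96, 182), (-93, 182), (-90, 178), (-87, 158), (-84, 128), (-81, 118), (-78, 141), (-75, 167), (-72, 177), (-69, 176), (-66, 165), (-63, 138), (-60, 115), (-57, 117), (-54, 146), (-51, 175), (-48, 189), (-45, 190), (-42, 179), (-39, 148), (-36, 118), (-33, 108), (-30, 108), (-27, 108), (-24, 108), (-21, 108), (-18, 107), (-15, 108), (-12, 108), (-9, 108), (-6, 109), (-3, 108), (0, 108), (3, 108), (6, 107), (9, 107), (12, 107), (15, 108), (18, 108), (21, 108), (24, 107), (27, 107), (30, 108), (33, 108), (36, 109), (39, 117), (42, 143), (45, 172), (48, 182), (51, 178), (54, 152), (57, 112), (60, 80), (63, 78), (66, 94), (69, 111), (72, 119), (75, 119), (78, 112), (81, 97), (84, 82), (87, 86), (90, 104), (93, 115), (96, 121), (99, 119), (102, 119), (105, 119), (108, 117), (111, 113), (114, 105), (117, 97), (120, 100), (123, 109), (126, 113), (129, 116), (132, 116)]
-0.1 [(-24, 145), (-21, 133), (-18, 122), (-15, 120), (-12, 137), 
[... 1133 characters left out ...]
, (100, 98), (102, 95), (104, 91), (106, 87), (108, 85), (110, 85), (112, 88), (114, 90), (116, 93), (118, 98), (120, 108), (122, 115)]
plate 0.025 -0.1 [(-122, 135), (-120, 138), (-118, 137), (-116, 128), (-114, 113), (-112, 104), (-110, 101), (-108, 105), (-106, 117), (-104, 127), (-102, 134), (-100, 135), (-98, 132), (-96, 126), (-94, 121), (-92, 115), (-90, 116), (-88, 123), (-86, 133), (-84, 138), (-82, 142), (-80, 145), (-78, 144)]
plate 0.025 0.1 [(78, 98), (80, 98), (82, 97), (84, 96), (86, 95), (88, 95), (90, 96), (92, 96), (94, 97), (96, 97), (98, 99), (100, 99), (102, 98), (104, 96), (106, 95), (108, 94), (110, 94), (112, 94), (114, 92), (116, 90), (118, 89), (120, 90), (122, 91)]
```

The journals measure -98.5 and +101 mm along the rail, against plates at -100 and +99 mm. They are centred sideways and at seat height, so I'm handing in.

```bash
python3 -c "
from h import *
print(manip.sign_off())"
```

```text
the job is handed in; nothing more can be done
None
```

The sliding V-rest is set about 200 mm from the fixed one and the camshaft lies released in both Vs, each V about 2 mm or less from the middle of its journal by the last top view; handed in at about 21 s.

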